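Prime a clamped spray bottle and hand it over

ROBOT

A 6-joint arm with a two-finger parallel gripper is mounted at the origin on the work surface. World frame = base frame: x ahead of the robot, y to its left, z up, the work surface at z = 0. Lengths are in m, angles in rad, forces in N, time in s.
With the tool pointing down it reaches from about 0.35 to 0.775 m from the base axis. Payload 5.5 kg.
Tool frame: the origin (TCP) lies between the finger pads; the fingertips stand env.tcp_to_tips ahead of it and the grasp point (between the pads) is the TCP (env.tcp_to_tips is the distance from the TCP to the fingertips, in m); z points along the fingers, y is the line along which they close (so a half turn about z gives the same grasp; the last joint's range is limited). The gripper opens to 85 mm and grips with 20 to 120 N. Pads are 22 mm wide; open, the fingers measure 114 mm over their backs; the gripper's body (76 mm by 85 mm) begins 54 mm behind the grasp point. The pads swing forward as they close: fully open they stand 13 mm farther back than shut.
Start: joints at [1.033, 0.313, 0.046, 1.304, 0, 1.431], TCP at [0.223, 0.53, 0.25] pointing down, gripper open.
Joint ranges: [-2.76, 2.76], [-0.86, 1.69], [-1.03, 1.26], [-2.2, 2.34], [-1.47, 1.5], [-3.14, 3.14]. Speed limits (rad/s): [2.57, 2.57, 3.14, 3.14, 3.14, 3.14].

INTERFACE

Orientations are given as a unit quaternion [x, y, z, w].
In Python, from cell import env, imaging, workorder gives the robot as it stands.
- The arm moves only by the tool jog_arm, never from a script. Its argument "deltas" is a list of rows, each an object with "slide": the shift along the tool's x, y, z normalised to -1 to 1, where 1 is 0.25 m, a list of three; "turn": the turn, a rotation vector about the tool's x, y, z normalised to -1 to 1, where 1 is 360 degrees, a list of three. A call has 1 to 10 rows; each row shifts and turns the commanded pose from where the row before left it, along the tool's axes as they then stand; what a row does not reach is not made up. A row lasts 1/12 s, in which the tool goes at most 41.7 mm and 7.16 degrees, less where a joint would pass 70% of its speed; a pose out of reach is approached as far as the arm can. A call with a number of a shift or a turn outside -1 to 1 is refused whole. A call with a gripper value outside its range is refused whole. "fingers" is the closure, from 0 (fully open) to 1 (shut), set as the call begins (left out, the last holds). The fingers move at their own pace and stop on an object; "force" is the grip in N (left out, the last holds). Time passes only in rows, so rows that do not move let the fingers close. It gives the time, the measured TCP pose, the force, the opening and the grip force at its end, in the units of the state.
- env.read_state(): the state, without advancing time (a new reading comes with each control period).
- imaging.snapshot(name): name is "scene" or "top" or "wrist"; returns the picture (420x560x3 uint8, red, green, blue); there is no depth.
- imaging.camera_model(name): a dict with "fx", "fy", "cx", "cy" (pixels), "cam_to_world" (4x4, takes a point from camera to world coordinates); the wrist camera has in their place "mount" (4x4, takes a point from camera to tool coordinates, whose origin is the TCP and whose axes are the flange's). Camera axes: x right, y up, looking along -z (the intrinsics and any distortion apply to the point x, -y, -z); pixel columns grow to the right and rows downward; lengths in m; the calibration is good to about 2 mm. A picture is of the moment at which its call begins: read the wrist's pose just before it. camera_model takes no time and is no camera call.
- workorder.finish_job(): hands the job in; it is judged then, once.
The state is a dict: "time_s": time; "q": joint angles; "qd": joint speeds; "effort": joint torques, N m; "position": TCP position; "ee_rot": TCP orientation; "wrist_force": force on the tool from outside, world axes, zero at the start; "moment": the same for the moment, N m; "opening": finger opening in m; "finger_force": force on a finger pad.
Only numpy, scipy, OpenCV 4.12 (cv2) and the standard library are available. Lean on these libraries where they do the work, as an engineer would, in place of code of your own. Each camera call takes 0.05 s, during which the arm holds its last target. There are 200 camera calls.

TASK

At the pharmacy counter, prime the new spray bottle while the leaning clamp still holds it: press its blue nozzle cap all the way down to its stop for a moment, firmly enough to feel the end but without ramming it, and let it spring back up. Then slide the red jaw fully open, leave it open, and only then lift the bottle out and set it down gently, standing upright, in the empty half of the yellow tray. Leave everything else on the counter where it is.

Things in the scene. Friction and masses are not known exactly. Their poses are not given: they have to be found in the camera images.
- bottle: white square spray bottle, green label, 0.28 kg (varies), loose in the clamp, its axis leaning 0.38 rad from vertical with the top towards the clamp's -x. Origin: centre of underside, z along its axis. Body 56 x 56 mm to z = 72 mm (flat shoulder), square collar 36 x 36 mm from z = 72 to 103 mm (grasp it here, across its y faces), thin neck, blue nozzle cap
- nozzle (a joint): how far the nozzle cap is pressed along the bottle's axis: 0 = up, 0.012 m = at its stop. Sprung: about 3 N to start, 9 N at the stop
- nozzle_top (a point): centre of the top of the blue nozzle cap, a disc 32 mm wide and 9 mm thick, 126 mm along the bottle's axis from its underside when up; a short spout points along the bottle's +x to 26 mm from the axis. Axes as the bottle's
- bottle_collar (a point): point on the bottle's axis at 94 mm from its underside, inside the square collar (32 mm below the cap's top). Axes as the bottle's
- clamp: leaning bottle clamp fixed to the counter: base 130 x 240 mm, bed tilted 0.38 rad about its y axis. Origin: on the counter below the seat; x away from the robot, y along the jaw's slide, base from y = -64 to +176 mm. Against the bottle: blue fixed jaw at -y (to 60 mm above the seat), front stop at -x (to 50 mm), back stop at +x (to 20 mm)
- seat_point (a point): point of the clamp where the centre of the bottle's underside sits, 48 mm above the counter; axes as the clamp's (not leaning). The bottle stands here on a black sprung cushion that gives by up to 8 mm along the bottle's axis when the cap is pressed, so the cap's stop lies deeper than poses at rest tell and must be felt
- jaw (a joint): opening of the red sliding jaw along the clamp's +y: 0 = shut, 0.045 m = fully open; stiff (about 4 N), stays where it is left. Its plate, 16 mm thick, reaches 83 mm above the seat along the bottle's axis; when shut its lip hooks over the bottle's shoulder and the bottle cannot be lifted
- jaw_handle (a point): centre of the top end of the jaw's upright black handle, 14 mm thick along the clamp's y and 32 mm wide, 108 mm from the bottle's axis along y when shut; it leans as the bottle does and stands free for the top 84 mm. Axes as the bottle's in the clamp (z along the handle)
- tray: yellow open tray 150 (x) x 220 (y) x 35 mm, walls and floor 5 mm, fixed to the counter; a wall across the middle makes two halves, each 140 x 102 mm inside. Origin: centre of its underside
- empty_half (a point): centre of the floor of the tray's empty half (its +y half), 5 mm above the counter; axes as the tray's
- tray_carton: bystander: medicine carton 100 x 70 x 55 mm, white with a red band, in the other half of the tray. Origin: centre of its underside
- carton_a: bystander: medicine carton 60 x 150 x 50 mm, white with a blue band. Origin: centre of its underside
- carton_b: bystander: medicine carton 70 x 130 x 60 mm, white with a green band. Origin: centre of its underside
- carton_c: bystander: medicine carton 50 x 160 x 45 mm, white with an orange band. Origin: centre of its underside
- stapler: bystander: black stapler 150 x 36 x 41 mm. Origin: centre of its underside
- stamp: bystander: dark wooden hand stamp, 44 mm wide, 82 mm tall. Origin: centre of its underside
- sanitizer: bystander: clear round hand-gel pump bottle, 68 mm wide, 188 mm tall; not the one to press. Origin: centre of its underside
There are look-alikes about, which are no part of the job. What is shaped like the bottle but pink, purple or turquoise is not meant.

How it is judged:
On the way, in this order (a step that is already met when the one before it is completed fails the run):
1. nozzle cap pressed to within 1.5 mm of its stop, the bottle in the closed clamp (value of joint nozzle above 0.0105 m and distance between bottle and seat_point below 0.015 m and value of joint jaw below 0.01 m), for 0.1 s.
2. nozzle cap released and back up (within 3 mm), the bottle still in the closed clamp (value of joint nozzle below 0.003 m and distance between bottle and seat_point below 0.015 m and value of joint jaw below 0.01 m), for 0.1 s.
3. jaw slid open by at least 38 mm, the bottle still on its seat (value of joint jaw above 0.038 m and distance between bottle and seat_point below 0.015 m), for 0.1 s.
At the end, for the whole second after the job is handed in: The bottle stands upright (within 0.08 rad) and at rest on the floor of the tray's empty half (its centre within 50 mm of that half's centre along the tray's x and 35 mm along y), its nozzle cap is up (within 3 mm), and the jaw is open by at least 35 mm (x of bottle in the frame of empty_half between -0.05 and 0.05 m and y of bottle in the frame of empty_half between -0.035 and 0.035 m and z of bottle in the frame of empty_half between -0.004 and 0.006 m and angle between bottle's own z axis and vertical below 0.08 rad and linear speed of bottle below 0.02 m/s and value of joint nozzle below 0.003 m and value of joint jaw above 0.035 m); the robot touches nothing.
It fails at once if the nozzle cap rammed: the robot pushes on the bottle with more than 40 N while the cap is pressed in (value of joint nozzle above 0.003 m and contact force between any of the fingers, the arm and bottle above 40 N).
It fails at once if the bottle dropped: moving faster than 0.5 m/s while the fingers do not hold it (contact force between the fingers and bottle below 0.05 N and linear speed of bottle above 0.5 m/s).
It fails at once if another thing on the counter moved by more than 30 mm (distance of any of tray_carton, carton_a, carton_b, carton_c, stapler, stamp, sanitizer from where it was at the start of the episode above 0.03 m).
It also fails if it takes over 72 s, if anything falls off the work surface, if the arm or the gripper's body presses on something with over 40 N, if the wrist force passes 120 N, or if a joint passes its speed limit or range.

## Working session

There is one attempt and no reset: what is moved stays moved. The work goes in short steps, Python scripts to look and compute and a tool call to move; the robot and the scene stay as the last step left them, time stands still between calls to the robot, and variables do not carry over. Pictures are saved under pics/ and viewed, at most 10 in all, crops included, and the job is handed in when it is done.

Besides the shell and the picture viewer there is one more tool, called after "Request:" as name([rows], argument=value, ...), one row to a line, values as JSON. jog_arm: Moves the arm, as the interface text tells. Scaled input: -1 to 1 covers 0.25 m each way for a shift and 360 degrees each way for a turn. Its arguments: {"type":"object","properties":{"deltas":{"type":"array"},"fingers":{"type":"number"},"force":{"type":"number"}},"required":["deltas"]}

```bash
mkdir -p pics; ls
python3 - <<'E'
from cell import env, imaging, workorder
import cv2
s=env.read_state(); print(s, env.tcp_to_tips)
for n in("scene","top","wrist"):
    m=imaging.camera_model(n); print(n,m)
    im=imaging.snapshot(n); cv2.imwrite(f"pics/{n}0.png",im[:,:,::-1])
E
```

```text
pics
{'time_s': 0.0, 'q': array([ 1.03340830e+00,  3.13999024e-01,  4.50114911e-02,  1.30357042e+00,
       -1.34189076e-05,  1.43120861e+00]), 'qd': array([ 0.00088181,  0.00148402, -0.00096883,  0.00083572,  0.00096374,
       -0.00127578]), 'effort': array([-1.90667255e-03, -4.80628610e+01,  2.98535603e+01,  1.94137869e-02,
       -2.64098026e-04, -1.48560025e-05]), 'position': array([0.22252353, 0.5297089 , 0.24942289]), 'ee_rot': array([ 1.97591210e-01,  9.80284111e-01, -8.33061797e-04, -2.86155051e-04]), 'wrist_force': array([-0.16664173,  0.41333466,  0.7096712 ]), 'moment': array([ 0.02061979,  0.01725598, -0.01511502]), 'finger_force': 0.0, 'opening': 0.08549497430928354} 0.019
scene {'fx': 451.5817414789392, 'fy': 451.5817414789392, 'cx': 285.65470468163574, 'cy': 212.14994603440823, 'cam_to_world': array([[-0.07597497, -0.81048302,  0.58081415,  1.22363213],
       [ 0.99702541, -0.05417493,  0.05482153, -0.03304725],
       [-0.01296636,  0.58325153,  0.81218811,  1.08588842],
       [ 0.        ,  0.        ,  0.        ,  1.        ]])}
top {'fx': 497.0829173114943, 'fy': 497.0829173114943, 'cx': 280.0798467676414, 'cy': 204.21169643317123, 'cam_to_world': array([[ 0.02241786,  0.99127601, -0.1298819 ,  0.35962871],
       [-0.99960649,  0.02441579,  0.01381062, -0.09739325],
       [ 0.0168613 ,  0.12952118,  0.99143329,  1.42005702],
       [ 0.        ,  0.        ,  0.        ,  1.        ]])}
wrist {'fx': 320.3225870301422, 'fy': 320.3225870301422, 'cx': 276.8278333760475, 'cy': 205.20146392863356, 'mount': array([[-1.17641812e-03,  9.52228079e-01,  3.05385497e-01,
         7.79075703e-02],
       [ 9.99999304e-01,  1.09169958e-03,  4.48188637e-04,
         1.19293560e-03],
       [ 9.33885865e-05,  3.05385812e-01, -9.52228700e-01,
        -1.23926193e-01],
       [ 0.00000000e+00,  0.00000000e+00,  0.00000000e+00,
         1.00000000e+00]])}
```

View pics/scene0.png

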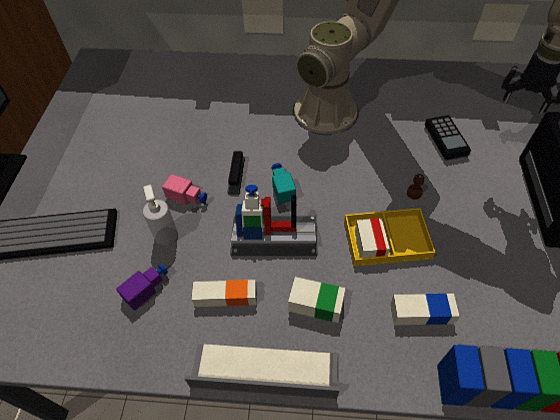

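View pics/top0.png

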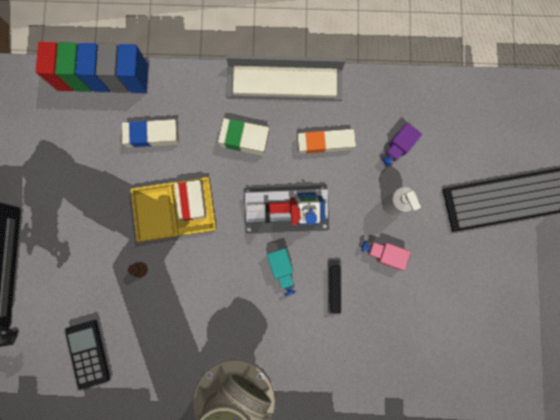

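The scene view shows the clamp at about (275,232) with the blue-capped bottle (252,190), the red jaw and the black handle (293,208), and the tray at (390,237) with its empty half on the right. In the top view the clamp is at (287,209) and the tray at (173,210), with its empty half on the left. I'll make one zoomed composite to get accurate points.

Run:
```python
import cv2,numpy as np
t=cv2.imread("pics/top0.png"); s=cv2.imread("pics/scene0.png")
def c(im,x,y,w,h,W,H):
    o=cv2.resize(im[y:y+h,x:x+w],(W,H),interpolation=cv2.INTER_CUBIC)
    f=W/w
    for k in range(0,w,10):
        cv2.line(o,(int(k*f),0),(int(k*f),6 if (x+k)%50 else 16),(0,255,255),1)
    for k in range(0,h,10):
        cv2.line(o,(0,int(k*f)),(6 if (y+k)%50 else 16,int(k*f)),(0,255,255),1)
    return o
a=np.vstack([c(t,240,170,100,75,400,300),c(t,120,170,100,75,400,300)])
b=np.vstack([c(s,225,180,100,75,400,300),c(s,340,200,100,75,400,300)])
cv2.imwrite("pics/z0.png",np.hstack([a,b]))
```

```text
(no output)
```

View pics/z0.png

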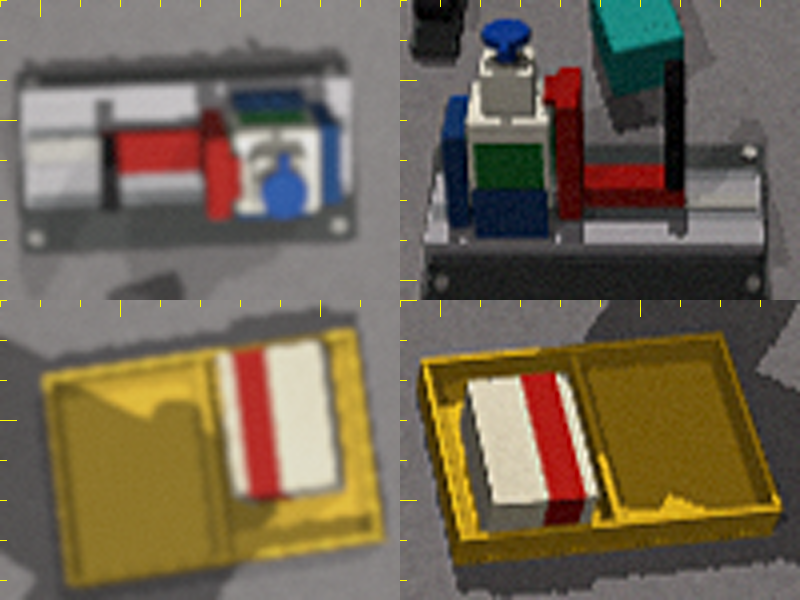

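```bash
cat > h.py <<'E'
from cell import env, imaging
import numpy as np
from scipy.optimize import least_squares
from scipy.spatial.transform import Rotation as R
C={n:imaging.camera_model(n) for n in("scene","top")}
def proj(n,P):
    m=C[n];T=np.linalg.inv(m["cam_to_world"]);p=np.asarray(P)@T[:3,:3].T+T[:3,3]
    return np.stack([m["cx"]-m["fx"]*p[...,0]/p[...,2],m["cy"]+m["fy"]*p[...,1]/p[...,2]],-1)
def tri(d):
    r=least_squares(lambda P:np.concatenate([proj(n,P)-u for n,u in d.items()]),[.5,0,.1]);return r.x,abs(r.fun).max()
def onplane(n,u,z):
    m=C[n];d=m["cam_to_world"][:3,:3]@np.array([(u[0]-m["cx"])/m["fx"],-(u[1]-m["cy"])/m["fy"],-1]);o=m["cam_to_world"][:3,3]
    return o+d*(z-o[2])/d[2]
def rows(Pt,Rt,state=None):
    "turn rows then slide rows from the current pose"
    s=env.read_state();R0=R.from_quat(s["ee_rot"])
    rv=(R0.inv()*Rt).as_rotvec();sl=Rt.inv().apply(np.array(Pt)-s["position"])
    print("TURN total units",np.round(rv/(2*np.pi),4),"min rows",np.linalg.norm(rv)/np.radians(7.16))
    print("SLIDE total units (after turn)",np.round(sl/.25,4),"min rows",np.linalg.norm(sl)/.0417)
E
python3 - <<'E'
from h import *
Z=lambda u,o,q:np.array([(u[0]-q[0])/4+o[0],(u[1]-q[1])/4+o[1]])
cap,e=tri({"top":Z((283,190),(240,170),(0,0)),"scene":Z((506,31),(225,180),(400,0))});print("cap",cap,e)
h,e=tri({"top":Z((109,195),(240,170),(0,0)),"scene":Z((675,62),(225,180),(400,0))});print("handle",h,e)
tt=[Z(u,(120,170),(0,300)) for u in[(42,378),(352,328),(383,538),(70,585)]]
ts=[Z(u,(340,200),(400,300)) for u in[(722,333),(420,357),(455,560),(780,505)]]
print("tray top",[onplane("top",u,.035).round(3) for u in tt]);print("tray sc",[onplane("scene",u,.035).round(3) for u in ts])
L=np.array([[.075,.11],[.075,-.11],[-.075,-.11],[-.075,.11]])
def P(v,L,z):
    c,s=np.cos(v[2]),np.sin(v[2]);return np.c_[v[0]+c*L[:,0]-s*L[:,1],v[1]+s*L[:,0]+c*L[:,1],np.full(len(L),z)]
# which scene corner is far (+x)?
s_sorted=lambda: None
def f(v):return (proj("top",P(v,L,.035))-tt).ravel()
r=least_squares(f,[.5,.2,0]);print("tray fit top",r.x,np.abs(r.fun).max())
v=r.x;print("scene pred",proj("scene",P(v,L,.035)).round(1),np.round(ts,1))
print("empty half",P(v,np.array([[0,.0535]]),.005))
for nm,u in (("san",(405,200)),("teal",(288,292)),("orange",(326,140)),("stap",(335,286)),("stamp",(138,269))):print(nm,onplane("top",u,.05).round(3))
for z in(.0,.015,.03):
  print(z,[onplane("top",Z(u,(240,170),(0,0)),z).round(3) for u in[(20,68),(348,52),(356,238),(22,250)]])
E
```

```text
cap [ 0.49186996 -0.19212132  0.16386277] 0.6132775272640743
handle [ 0.48886473 -0.08136943  0.13625312] 0.5887818977129768
tray top [array([0.572, 0.304, 0.035]), array([0.614, 0.089, 0.035]), array([0.466, 0.061, 0.035]), array([0.428, 0.276, 0.035])]
tray sc [array([0.433, 0.281, 0.035]), array([0.468, 0.065, 0.035]), array([0.631, 0.088, 0.035]), array([0.574, 0.306, 0.035])]
tray fit top [0.51988996 0.18232985 0.18353313] 0.6557658263045596
scene pred [[434.3 251. ]
 [353.5 259.2]
 [343.3 213.6]
 [418.8 206.4]] [[420.5 208.2]
 [345.  214.2]
 [353.8 265. ]
 [435.  251.2]]
empty half [[0.51012597 0.23493132 0.005     ]]
san [ 0.56  -0.465  0.05 ]
teal [ 0.299 -0.143  0.05 ]
orange [ 0.726 -0.242  0.05 ]
stap [ 0.318 -0.271  0.05 ]
stamp [0.352 0.266 0.05 ]
0.0 [array([ 0.593, -0.015,  0.   ]), array([ 0.611, -0.252,  0.   ]), array([ 0.476, -0.259,  0.   ]), array([ 0.462, -0.02 ,  0.   ])]
0.015 [array([ 0.591, -0.016,  0.015]), array([ 0.608, -0.25 ,  0.015]), array([ 0.475, -0.257,  0.015]), array([ 0.461, -0.021,  0.015])]
0.03 [array([ 0.588, -0.016,  0.03 ]), array([ 0.606, -0.249,  0.03 ]), array([ 0.474, -0.256,  0.03 ]), array([ 0.46 , -0.022,  0.03 ])]
```

```bash
cat >> h.py <<'E'
TILT=.38
def Rtool(yaw,tilt=TILT):
    c,s=np.cos(yaw),np.sin(yaw);a=np.array([-np.sin(tilt)*c,-np.sin(tilt)*s,np.cos(tilt)])
    y=np.array([-s,c,0]);z=-a;return R.from_matrix(np.c_[np.cross(y,z),y,z]),a
E
python3 - <<'E'
from h import *
Rt,a=Rtool(.065);cap=np.array([.492,-.192,.165])
print(a,(cap+.12*a)); rows([.42,.25,.28],Rt); print((Rt.inv().apply(cap+.12*a-[.42,.25,.28])/.25).round(4))
E
```

```text
[-0.37013718 -0.02409286  0.92866464] [ 0.44758354 -0.19489114  0.27643976]
TURN total units [-0.0142 -0.0595 -0.0727] min rows 4.777279756530813
SLIDE total units (after turn) [-0.7094 -1.1681  0.1524] min rows 8.244119837471766
[ 0.0104 -1.783   0.0112]
```

Request:
jog_arm([
  {"slide": [0, 0, 0], "turn": [-0.0024, -0.0099, -0.0121]},
  {"slide": [0, 0, 0], "turn": [-0.0024, -0.0099, -0.0121]},
  {"slide": [0, 0, 0], "turn": [-0.0024, -0.0099, -0.0121]},
  {"slide": [0, 0, 0], "turn": [-0.0024, -0.0099, -0.0121]},
  {"slide": [0, 0, 0], "turn": [-0.0024, -0.0099, -0.0121]},
  {"slide": [0, 0, 0], "turn": [-0.0024, -0.0099, -0.0121]},
])

```text
time_s: 0.65
position: [0.2226, 0.5302, 0.2502]
ee_rot: [-0.033, 0.981, 0.007, 0.19]
wrist_force: [-0.2, -0.2, 0.2]
opening: 0.0855
finger_force: 0.0
```

Request:
jog_arm([
  {"slide": [-0.07, -0.117, 0.015], "turn": [0, 0, 0]},
  {"slide": [-0.07, -0.117, 0.015], "turn": [0, 0, 0]},
  {"slide": [-0.07, -0.117, 0.015], "turn": [0, 0, 0]},
  {"slide": [-0.07, -0.117, 0.015], "turn": [0, 0, 0]},
  {"slide": [-0.07, -0.117, 0.015], "turn": [0, 0, 0]},
  {"slide": [-0.07, -0.117, 0.015], "turn": [0, 0, 0]},
  {"slide": [-0.07, -0.117, 0.015], "turn": [0, 0, 0]},
  {"slide": [-0.07, -0.117, 0.015], "turn": [0, 0, 0]},
  {"slide": [-0.07, -0.117, 0.015], "turn": [0, 0, 0]},
  {"slide": [-0.07, -0.117, 0.015], "turn": [0, 0, 0]},
])

```text
time_s: 1.48
position: [0.4179, 0.248, 0.2798]
ee_rot: [-0.032, 0.981, 0.007, 0.189]
wrist_force: [0.5, -0.4, -0.6]
opening: 0.0855
finger_force: 0.0
```

Request:
jog_arm([
  {"slide": [0, -0.14, 0], "turn": [0, 0, 0]},
  {"slide": [0, -0.14, 0], "turn": [0, 0, 0]},
  {"slide": [0, -0.14, 0], "turn": [0, 0, 0]},
  {"slide": [0, -0.14, 0], "turn": [0, 0, 0]},
  {"slide": [0, -0.14, 0], "turn": [0, 0, 0]},
  {"slide": [0, -0.14, 0], "turn": [0, 0, 0]},
  {"slide": [0, -0.14, 0], "turn": [0, 0, 0]},
  {"slide": [0, -0.14, 0], "turn": [0, 0, 0]},
  {"slide": [0, -0.14, 0], "turn": [0, 0, 0]},
  {"slide": [0, -0.14, 0], "turn": [0, 0, 0]},
])

```text
time_s: 2.32
position: [0.4396, -0.1014, 0.2789]
ee_rot: [-0.031, 0.981, 0.007, 0.189]
wrist_force: [1.7, 0.5, 0.6]
opening: 0.0854
finger_force: 0.0
```

Request:
jog_arm([
  {"slide": [0, -0.1, 0], "turn": [0, 0, 0]},
  {"slide": [0, -0.1, 0], "turn": [0, 0, 0]},
  {"slide": [0, -0.1, 0], "turn": [0, 0, 0]},
  {"slide": [0, -0.06, 0], "turn": [0, 0, 0]},
  {"slide": [0, 0, 0], "turn": [0, 0, 0]},
  {"slide": [0, 0, 0], "turn": [0, 0, 0]},
])

```text
time_s: 2.82
position: [0.4456, -0.19, 0.278]
ee_rot: [-0.03, 0.982, 0.008, 0.189]
wrist_force: [0.4, 0.8, 0.1]
opening: 0.0854
finger_force: 0.0
```

Run:
```python
from h import *
import cv2,pickle
s=env.read_state();im=imaging.snapshot("wrist");print(s["position"],s["ee_rot"])
pickle.dump(s,open("w1.pkl","wb"));cv2.imwrite("pics/w1.png",im[:,:,::-1])
```

```text
[ 0.44562473 -0.18995393  0.27802663] [-0.0304023   0.98156195  0.00785714  0.18854736]
```

View pics/w1.png

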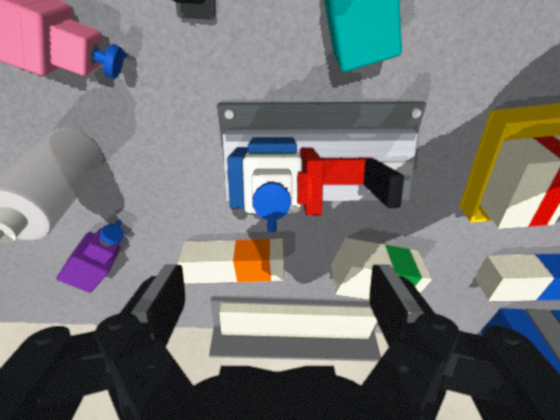

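The wrist view shows the cap at (272,199) with its spout down (+x), the clamp's robot-side edge level at row 103 (so the yaw is nearly right), and the handle's top end near (392,187).

```bash
cat >> h.py <<'E'
M=imaging.camera_model("wrist")
def projw(s,P):
    Rw=R.from_quat(s["ee_rot"]);t=Rw.inv().apply(np.atleast_2d(P)-s["position"]);p=(t-M["mount"][:3,3])@M["mount"][:3,:3]
    return np.stack([M["cx"]-M["fx"]*p[:,0]/p[:,2],M["cy"]+M["fy"]*p[:,1]/p[:,2]],-1)
E
python3 - <<'E'
from h import *
import pickle
s=pickle.load(open("w1.pkl","rb"))
def pts(v):
    _,a=Rtool(v[2]);o=np.array([v[0],v[1],.048]);y=np.array([-np.sin(v[2]),np.cos(v[2]),0])
    return np.array([o+.126*a,o+.108*y+v[3]*a])
def f(v):
    P=pts(v);return np.concatenate([(projw(s,P)-[[272,199],[392,187]]).ravel(),1.*(proj("top",P[0])-[310.8,217.5]),1.*(proj("scene",P[0])-[251.5,187.7]),proj("scene",P[1])-[293.8,195.5]])
r=least_squares(f,[.54,-.19,.065,.1]);print(r.x,r.fun.round(1));print(pts(r.x))
r2=least_squares(lambda v:(projw(s,[[v[0],v[1],.012],[v[2],v[3],.012]])-[[219,103],[424,103]]).ravel(),[.5,-.25,.5,0]);v=r2.x;print(v,"yaw",np.arctan2(-(v[2]-v[0]),v[3]-v[1]))
Rm=R.from_quat(s["ee_rot"]).as_matrix();print("tool z",Rm[:,2],"tool y",Rm[:,1])
E
```

```text
[ 0.5337799  -0.18694147  0.08219951  0.09251048] [-0.9  1.1  0.9 -0.  -1.2  1.8  0.1 -1.6 -1.   1.1]
[[ 0.48720172 -0.19077882  0.16501174]
 [ 0.49071418 -0.08212355  0.13391121]]
[ 0.47283912 -0.25175867  0.45898355 -0.02061658] yaw 0.05987231379262125
tool z [ 0.36966407  0.02688909 -0.92877632] tool y [-0.06264637  0.99802793  0.00396   ]
```

Request:
jog_arm([
  {"slide": [0.002, -0.004, 0.08], "turn": [0, 0, 0]},
  {"slide": [0.002, -0.004, 0.08], "turn": [0, 0, 0]},
  {"slide": [0.002, -0.004, 0.08], "turn": [0, 0, 0]},
  {"slide": [0, -0.004, 0.05], "turn": [0, 0, 0]},
  {"slide": [0, 0, 0], "turn": [0, 0, 0]},
  {"slide": [0, 0, 0], "turn": [0, 0, 0]},
  {"slide": [0, 0, 0], "turn": [0, 0, 0]},
  {"slide": [0, 0, 0], "turn": [0, 0, 0]},
  {"slide": [0, 0, 0], "turn": [0, 0, 0]},
  {"slide": [0, 0, 0], "turn": [0, 0, 0]},
], fingers=1, force=30)

```text
time_s: 3.7
position: [0.472, -0.1919, 0.2117]
ee_rot: [-0.031, 0.981, 0.007, 0.19]
wrist_force: [0.1, 0.1, 0.2]
opening: 0.0001
finger_force: 0.0
```

Run:
```python
from h import *
import cv2
s=env.read_state();im=imaging.snapshot("wrist");sc=imaging.snapshot("scene");tp=imaging.snapshot("top")
print(s["position"],s["wrist_force"])
tip=s["position"]+R.from_quat(s["ee_rot"]).apply([0,0,.019]);print(tip)
f=lambda i,x,y,w,h:cv2.resize(i[y:y+h,x:x+w],(400,300),interpolation=cv2.INTER_CUBIC)
o=np.vstack([np.hstack([f(sc,210,150,80,60),f(tp,270,185,80,60)]),np.hstack([cv2.resize(im,(400,300)),f(im,180,200,200,150)])])
cv2.imwrite("pics/p2.png",o[:,:,::-1])
```

```text
[ 0.47199813 -0.19193192  0.21165348] [0.08074351 0.13514848 0.20088477]
[ 0.47906235 -0.19144794  0.19402219]
```

View pics/p2.png

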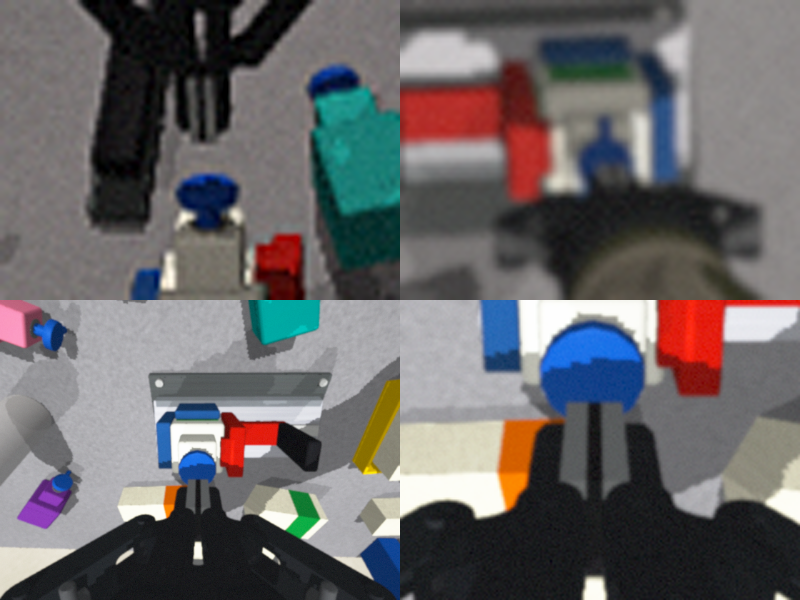

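The shut fingertips are centred over the cap, about 30 mm above it along the axis. I'll approach, then feel downwards.

Request:
jog_arm([
  {"slide": [0, 0, 0.03], "turn": [0, 0, 0]},
  {"slide": [0, 0, 0.03], "turn": [0, 0, 0]},
  {"slide": [0, 0, 0.03], "turn": [0, 0, 0]},
  {"slide": [0, 0, 0.01], "turn": [0, 0, 0]},
  {"slide": [0, 0, 0.01], "turn": [0, 0, 0]},
  {"slide": [0, 0, 0], "turn": [0, 0, 0]},
  {"slide": [0, 0, 0], "turn": [0, 0, 0]},
])

```text
time_s: 4.43
position: [0.4819, -0.1909, 0.1849]
ee_rot: [-0.031, 0.981, 0.008, 0.189]
wrist_force: [0.3, -0.1, -0.0]
opening: -0.0003
finger_force: 0.0
```

Request:
jog_arm([
  {"slide": [0, 0, 0.01], "turn": [0, 0, 0]},
  {"slide": [0, 0, 0.01], "turn": [0, 0, 0]},
  {"slide": [0, 0, 0], "turn": [0, 0, 0]},
  {"slide": [0, 0, 0], "turn": [0, 0, 0]},
])

```text
time_s: 4.77
position: [0.4841, -0.1912, 0.181]
ee_rot: [-0.031, 0.981, 0.007, 0.19]
wrist_force: [-0.2, -0.6, 3.2]
opening: -0.0002
finger_force: 1.6
```

Request:
jog_arm([
  {"slide": [0, 0, 0.01], "turn": [0, 0, 0]},
  {"slide": [0, 0, 0.01], "turn": [0, 0, 0]},
  {"slide": [0, 0, 0], "turn": [0, 0, 0]},
  {"slide": [0, 0, 0], "turn": [0, 0, 0]},
])

```text
time_s: 5.1
position: [0.486, -0.1909, 0.1762]
ee_rot: [-0.031, 0.981, 0.007, 0.189]
wrist_force: [-1.7, -1.0, 4.7]
opening: 0.0001
finger_force: 2.6
```

Request:
jog_arm([
  {"slide": [0, 0, 0.01], "turn": [0, 0, 0]},
  {"slide": [0, 0, 0.01], "turn": [0, 0, 0]},
  {"slide": [0, 0, 0], "turn": [0, 0, 0]},
  {"slide": [0, 0, 0], "turn": [0, 0, 0]},
])

```text
time_s: 5.43
position: [0.4879, -0.1909, 0.1718]
ee_rot: [-0.031, 0.981, 0.007, 0.19]
wrist_force: [-3.0, -1.3, 5.7]
opening: -0.0
finger_force: 3.6
```

Request:
jog_arm([
  {"slide": [0, 0, 0.01], "turn": [0, 0, 0]},
  {"slide": [0, 0, 0], "turn": [0, 0, 0]},
  {"slide": [0, 0, 0], "turn": [0, 0, 0]},
])

```text
time_s: 5.68
position: [0.4888, -0.1909, 0.1696]
ee_rot: [-0.031, 0.981, 0.007, 0.19]
wrist_force: [-2.6, 0.4, 7.7]
opening: 0.0001
finger_force: 4.0
```

Request:
jog_arm([
  {"slide": [0, 0, 0.01], "turn": [0, 0, 0]},
  {"slide": [0, 0, 0], "turn": [0, 0, 0]},
  {"slide": [0, 0, 0], "turn": [0, 0, 0]},
])

```text
time_s: 5.93
position: [0.4898, -0.1909, 0.1675]
ee_rot: [-0.031, 0.981, 0.007, 0.19]
wrist_force: [-4.4, -0.0, 8.4]
opening: -0.0001
finger_force: 4.8
```

Request:
jog_arm([
  {"slide": [0, 0, 0.008], "turn": [0, 0, 0]},
  {"slide": [0, 0, 0], "turn": [0, 0, 0]},
  {"slide": [0, 0, 0], "turn": [0, 0, 0]},
])

```text
time_s: 6.18
position: [0.4905, -0.191, 0.166]
ee_rot: [-0.031, 0.981, 0.007, 0.19]
wrist_force: [-5.4, 1.5, 10.6]
opening: 0.0002
finger_force: 6.4
```

Request:
jog_arm([
  {"slide": [0, 0, 0.006], "turn": [0, 0, 0]},
  {"slide": [0, 0, 0], "turn": [0, 0, 0]},
  {"slide": [0, 0, 0], "turn": [0, 0, 0]},
])

```text
time_s: 6.43
position: [0.4911, -0.191, 0.1649]
ee_rot: [-0.031, 0.981, 0.007, 0.19]
wrist_force: [-6.7, 0.4, 13.7]
opening: 0.0001
finger_force: 7.6
```

Request:
jog_arm([
  {"slide": [0, 0, 0.006], "turn": [0, 0, 0]},
  {"slide": [0, 0, 0], "turn": [0, 0, 0]},
  {"slide": [0, 0, 0], "turn": [0, 0, 0]},
  {"slide": [0, 0, 0], "turn": [0, 0, 0]},
])

```text
time_s: 6.77
position: [0.4918, -0.1913, 0.1648]
ee_rot: [-0.031, 0.981, 0.006, 0.19]
wrist_force: [-11.8, 0.8, 23.0]
opening: 0.0004
finger_force: 12.7
```

The stop is clearly felt at 26 N. Now I'll release and back off.

Request:
jog_arm([
  {"slide": [0, 0, -0.015], "turn": [0, 0, 0]},
  {"slide": [0, 0, -0.02], "turn": [0, 0, 0]},
  {"slide": [0, 0, -0.02], "turn": [0, 0, 0]},
  {"slide": [0, 0, -0.02], "turn": [0, 0, 0]},
  {"slide": [0, 0, -0.03], "turn": [0, 0, 0]},
  {"slide": [0, 0, -0.04], "turn": [0, 0, 0]},
  {"slide": [0, 0, -0.08], "turn": [0, 0, 0]},
  {"slide": [0, 0, -0.08], "turn": [0, 0, 0]},
  {"slide": [0, 0, 0], "turn": [0, 0, 0]},
  {"slide": [0, 0, 0], "turn": [0, 0, 0]},
])

```text
time_s: 7.6
position: [0.4631, -0.1927, 0.2333]
ee_rot: [-0.031, 0.981, 0.007, 0.19]
wrist_force: [1.1, -0.5, 0.0]
opening: -0.0006
finger_force: 0.0
```

Run:
```python
from h import *
import cv2,pickle
s=env.read_state();im=imaging.snapshot("wrist");pickle.dump(s,open("w3.pkl","wb"))
cv2.imwrite("pics/w3.png",im[:,:,::-1]); print(s["position"],s["ee_rot"])
x0,y0=160,90;o=cv2.resize(im[y0:y0+195,x0:x0+260],(780,585),interpolation=cv2.INTER_CUBIC);cv2.imwrite("pics/w3z.png",o[:,:,::-1])
Rw=R.from_quat(s["ee_rot"]);
for P in([.488,-.191,.165],[.4907,-.0821,.134]):print((Rw.inv().apply(np.array(P)-s["position"])).round(4),projw(s,P).round(0))
```

```text
[ 0.46306047 -0.19265876  0.23333798] [-0.03127475  0.98135379  0.00691298  0.18952264]
[ 0.0023 -0.0001  0.0727] [[276. 223.]]
[0.0049 0.1084 0.1053] [[421. 204.]]
```

View pics/w3z.png

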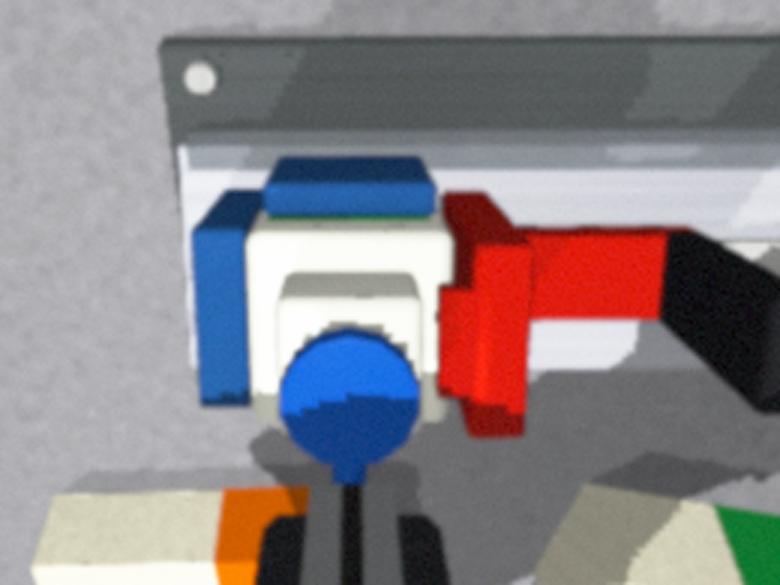

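The cap has sprung back up to (277,223) as predicted, and the bottle and clamp are unchanged. Next I'll go down between the jaw plate and the handle.

Request:
jog_arm([
  {"slide": [0.008, 0.1, 0], "turn": [0, 0, 0]},
  {"slide": [0.008, 0.1, 0], "turn": [0, 0, 0]},
  {"slide": [0, 0.08, 0], "turn": [0, 0, 0]},
  {"slide": [0, 0, 0.08], "turn": [0, 0, 0]},
  {"slide": [0, 0, 0.08], "turn": [0, 0, 0]},
  {"slide": [0, 0, 0.08], "turn": [0, 0, 0]},
  {"slide": [0, 0, 0.08], "turn": [0, 0, 0]},
  {"slide": [0, 0, 0.06], "turn": [0, 0, 0]},
  {"slide": [0, 0, 0.06], "turn": [0, 0, 0]},
  {"slide": [0, 0, 0], "turn": [0, 0, 0]},
])

```text
time_s: 8.48
position: [0.4935, -0.1182, 0.1249]
ee_rot: [-0.031, 0.982, 0.009, 0.186]
wrist_force: [-0.6, -0.3, 0.4]
opening: 0.0002
finger_force: 0.0
```

Request:
jog_arm([
  {"slide": [0, 0.02, 0], "turn": [0, 0, 0]},
  {"slide": [0, 0.02, 0], "turn": [0, 0, 0]},
  {"slide": [0, 0.02, 0], "turn": [0, 0, 0]},
  {"slide": [0, 0.02, 0], "turn": [0, 0, 0]},
  {"slide": [0, 0, 0], "turn": [0, 0, 0]},
])

```text
time_s: 8.9
position: [0.4944, -0.0993, 0.1302]
ee_rot: [-0.032, 0.981, 0.007, 0.19]
wrist_force: [0.7, -0.3, 0.7]
opening: 0.0002
finger_force: 0.0
```

Request:
jog_arm([
  {"slide": [0, 0.02, 0], "turn": [0, 0, 0]},
  {"slide": [0, 0.02, 0], "turn": [0, 0, 0]},
  {"slide": [0, 0.02, 0], "turn": [0, 0, 0]},
  {"slide": [0, 0.02, 0], "turn": [0, 0, 0]},
  {"slide": [0, 0.02, 0], "turn": [0, 0, 0]},
  {"slide": [0, 0, 0], "turn": [0, 0, 0]},
])

```text
time_s: 9.4
position: [0.4929, -0.0749, 0.1302]
ee_rot: [-0.031, 0.981, 0.007, 0.19]
wrist_force: [-0.1, -3.2, 1.3]
opening: 0.0002
finger_force: 1.1
```

Request:
jog_arm([
  {"slide": [0, 0.02, 0], "turn": [0, 0, 0]},
  {"slide": [0, 0.02, 0], "turn": [0, 0, 0]},
  {"slide": [0, 0.02, 0], "turn": [0, 0, 0]},
  {"slide": [0, 0, 0], "turn": [0, 0, 0]},
])

```text
time_s: 9.73
position: [0.4919, -0.0599, 0.1301]
ee_rot: [-0.031, 0.981, 0.007, 0.19]
wrist_force: [-0.3, -2.0, 1.9]
opening: -0.0001
finger_force: 1.2
```

Request:
jog_arm([
  {"slide": [0, 0.01, 0], "turn": [0, 0, 0]},
  {"slide": [0, 0.01, 0], "turn": [0, 0, 0]},
  {"slide": [0, 0, 0], "turn": [0, 0, 0]},
  {"slide": [0, 0, 0], "turn": [0, 0, 0]},
])

```text
time_s: 10.07
position: [0.4918, -0.0584, 0.1301]
ee_rot: [-0.03, 0.981, 0.004, 0.189]
wrist_force: [-3.1, -14.6, 1.7]
opening: 0.0
finger_force: 7.1
```

Request:
jog_arm([
  {"slide": [0, -0.02, 0], "turn": [0, 0, 0]},
  {"slide": [0, -0.03, 0], "turn": [0, 0, 0]},
  {"slide": [0, 0, -0.1], "turn": [0, 0, 0]},
  {"slide": [0, 0, -0.12], "turn": [0, 0, 0]},
  {"slide": [0, 0, -0.12], "turn": [0, 0, 0]},
  {"slide": [0, 0, -0.12], "turn": [0, 0, 0]},
  {"slide": [0, -0.12, 0], "turn": [0, 0, 0]},
  {"slide": [0, -0.12, 0], "turn": [0, 0, 0]},
  {"slide": [0, -0.12, 0], "turn": [0, 0, 0]},
  {"slide": [0, -0.1, 0], "turn": [0, 0, 0]},
])

```text
time_s: 10.9
position: [0.4571, -0.1867, 0.2363]
ee_rot: [-0.032, 0.981, 0.008, 0.19]
wrist_force: [1.0, 0.0, -0.4]
opening: -0.0003
finger_force: 0.0
```

Request:
jog_arm([
  {"slide": [0, 0, 0], "turn": [0, 0, 0]},
  {"slide": [0, 0, 0], "turn": [0, 0, 0]},
  {"slide": [0, 0, 0], "turn": [0, 0, 0]},
  {"slide": [0, 0, 0], "turn": [0, 0, 0]},
  {"slide": [0, 0, 0], "turn": [0, 0, 0]},
], fingers=0)

```text
time_s: 11.32
position: [0.4567, -0.184, 0.2358]
ee_rot: [-0.032, 0.981, 0.008, 0.189]
wrist_force: [-0.6, 0.1, 0.1]
opening: 0.0609
finger_force: 0.0
```

Run:
```python
from h import *
import cv2
s=env.read_state();im=imaging.snapshot("wrist");cv2.imwrite("pics/w4.png",im[:,:,::-1]); print(s["position"],s["ee_rot"],s["opening"])
Rw=R.from_quat(s["ee_rot"])
for P in([.488,-.191,.165],[.4907,-.0821,.134]):print((Rw.inv().apply(np.array(P)-s["position"])).round(4),projw(s,P).round(0))
```

```text
[ 0.45674169 -0.18396827  0.23576047] [-0.0321318   0.98142318  0.00787117  0.18898184] 0.06094830819900516
[-0.0023 -0.0093  0.0771] [[262. 227.]]
[0.0002 0.0991 0.1099] [[405. 208.]]
```

View pics/w4.png

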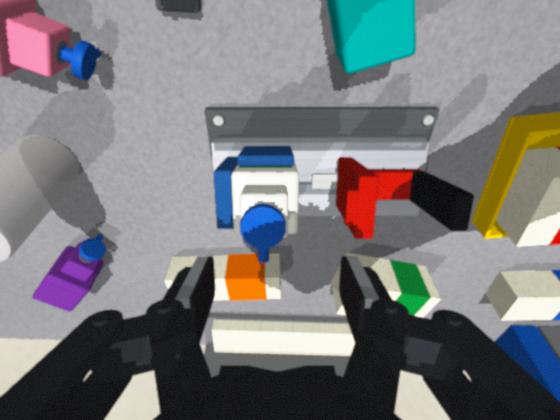

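The jaw is open and the bottle is still seated, with its cap at (263,228) matching the prediction. I'll go down to the collar.

Request:
jog_arm([
  {"slide": [-0.005, -0.02, 0], "turn": [0, 0, 0]},
  {"slide": [-0.004, -0.017, 0], "turn": [0, 0, 0]},
  {"slide": [0, 0, 0.06], "turn": [0, 0, 0]},
  {"slide": [0, 0, 0.06], "turn": [0, 0, 0]},
  {"slide": [0, 0, 0.06], "turn": [0, 0, 0]},
  {"slide": [0, 0, 0.06], "turn": [0, 0, 0]},
  {"slide": [0, 0, 0.06], "turn": [0, 0, 0]},
  {"slide": [0, 0, 0.06], "turn": [0, 0, 0]},
  {"slide": [0, 0, 0.04], "turn": [0, 0, 0]},
  {"slide": [0, 0, 0.03], "turn": [0, 0, 0]},
])

```text
time_s: 12.2
position: [0.4996, -0.1914, 0.1358]
ee_rot: [-0.032, 0.982, 0.008, 0.189]
wrist_force: [-0.1, -0.7, 0.3]
opening: 0.0856
finger_force: 0.0
```

Request:
jog_arm([
  {"slide": [0, 0, 0], "turn": [0, 0, 0]},
  {"slide": [0, 0, 0], "turn": [0, 0, 0]},
])

```text
time_s: 12.37
position: [0.4995, -0.1915, 0.1368]
ee_rot: [-0.031, 0.981, 0.008, 0.189]
wrist_force: [-0.4, -0.5, 0.2]
opening: 0.0854
finger_force: 0.0
```

Request:
jog_arm([
  {"slide": [0, 0, 0], "turn": [0, 0, 0]},
  {"slide": [0, 0, 0], "turn": [0, 0, 0]},
  {"slide": [0, 0, 0], "turn": [0, 0, 0]},
  {"slide": [0, 0, 0], "turn": [0, 0, 0]},
  {"slide": [0, 0, 0], "turn": [0, 0, 0]},
  {"slide": [0, 0, 0], "turn": [0, 0, 0]},
  {"slide": [0, 0, 0], "turn": [0, 0, 0]},
  {"slide": [0, 0, 0], "turn": [0, 0, 0]},
], fingers=1, force=40)

```text
time_s: 13.03
position: [0.4997, -0.1914, 0.1373]
ee_rot: [-0.032, 0.981, 0.007, 0.189]
wrist_force: [-0.8, 1.5, 2.9]
opening: 0.0351
finger_force: 46.8
```

Run:
```python
from h import *
s=env.read_state();Rw=R.from_quat(s["ee_rot"]);print(s["position"],s["ee_rot"],s["opening"],s["wrist_force"],s["finger_force"])
a=-Rw.as_matrix()[:,2];print("tilt",np.arccos(a[2]),"TCP from seat along axis est",((s["position"]-np.array([.488,-.191,.165]))@a+.126), "y axis",Rw.as_matrix()[:,1])
```

```text
[ 0.49969088 -0.19144866  0.13730864] [-0.03155365  0.98135749  0.00737678  0.18943976] 0.03508153749222891 [-0.79657346  1.51650021  2.8805962 ] 46.78446829319
tilt 0.38147553940385975 TCP from seat along axis est 0.0959696416490262 y axis [-0.06472573  0.9978999   0.00252349]
```

Request:
jog_arm([
  {"slide": [0, 0, -0.02], "turn": [0, 0, 0]},
  {"slide": [0, 0, -0.04], "turn": [0, 0, 0]},
  {"slide": [0, 0, -0.06], "turn": [0, 0, 0]},
  {"slide": [0, 0, -0.06], "turn": [0, 0, 0]},
  {"slide": [0, 0, -0.06], "turn": [0, 0, 0]},
  {"slide": [0, 0, -0.06], "turn": [0, 0, 0]},
  {"slide": [0, 0, -0.06], "turn": [0, 0, 0]},
  {"slide": [0, 0, -0.06], "turn": [0, 0, 0]},
  {"slide": [0, 0, -0.06], "turn": [0, 0, 0]},
  {"slide": [0, 0, -0.04], "turn": [0, 0, 0]},
])

```text
time_s: 13.87
position: [0.4501, -0.1949, 0.2581]
ee_rot: [-0.031, 0.982, 0.007, 0.188]
wrist_force: [0.5, -0.6, -2.9]
opening: 0.0352
finger_force: 46.2
```

Request:
jog_arm([
  {"slide": [0, 0, 0], "turn": [0, 0, 0]},
  {"slide": [0, 0, 0], "turn": [0, 0, 0]},
  {"slide": [0, 0, 0], "turn": [0, 0, 0]},
])

```text
time_s: 14.12
position: [0.4506, -0.1946, 0.2564]
ee_rot: [-0.031, 0.982, 0.008, 0.188]
wrist_force: [-0.7, 0.7, -2.1]
opening: 0.0355
finger_force: 46.2
```

Run:
```python
from h import *
s=env.read_state();print(s["position"],s["opening"],s["finger_force"],s["wrist_force"],s["moment"])
Rt,_=Rtool(.18,0.); rows([.510,.235,.25],Rt)
```

```text
[ 0.45062523 -0.19459077  0.25641728] 0.03552462320588219 46.24380648136139 [-0.67645072  0.65367318 -2.12461346] [-0.09343809  0.55587539 -0.02975851]
TURN total units [-0.0029  0.0603 -0.0183] min rows 3.170533348381586
SLIDE total units (after turn) [-0.5413  1.6481  0.0257] min rows 10.401007301257643
```

Request:
jog_arm([
  {"slide": [0, 0, 0], "turn": [-0.0005, 0.01, -0.003]},
  {"slide": [0, 0, 0], "turn": [-0.0005, 0.01, -0.003]},
  {"slide": [0, 0, 0], "turn": [-0.0005, 0.01, -0.003]},
  {"slide": [0, 0, 0], "turn": [-0.0005, 0.01, -0.003]},
  {"slide": [0, 0, 0], "turn": [-0.0005, 0.01, -0.003]},
  {"slide": [0, 0, 0], "turn": [-0.0004, 0.0103, -0.0033]},
  {"slide": [0, 0, 0], "turn": [0, 0, 0]},
])

```text
time_s: 14.7
position: [0.4525, -0.1946, 0.2558]
ee_rot: [-0.091, 0.996, 0.001, -0.001]
wrist_force: [1.4, 0.4, -2.3]
opening: 0.0351
finger_force: 46.1
```

Request:
jog_arm([
  {"slide": [-0.02, 0.06, 0], "turn": [0, 0, 0]},
  {"slide": [-0.034, 0.1, 0], "turn": [0, 0, 0]},
  {"slide": [-0.034, 0.1, 0], "turn": [0, 0, 0]},
  {"slide": [-0.034, 0.1, 0], "turn": [0, 0, 0]},
  {"slide": [-0.034, 0.1, 0], "turn": [0, 0, 0]},
  {"slide": [-0.034, 0.1, 0], "turn": [0, 0, 0]},
  {"slide": [-0.034, 0.1, 0], "turn": [0, 0, 0]},
  {"slide": [-0.034, 0.1, 0], "turn": [0, 0, 0]},
  {"slide": [-0.034, 0.1, 0], "turn": [0, 0, 0]},
  {"slide": [-0.034, 0.1, 0], "turn": [0, 0, 0]},
])

```text
time_s: 15.53
position: [0.488, 0.0572, 0.2567]
ee_rot: [-0.09, 0.996, 0.0, 0.001]
wrist_force: [0.2, 0.1, -4.0]
opening: 0.0352
finger_force: 46.1
```

Request:
jog_arm([
  {"slide": [-0.034, 0.1, 0], "turn": [0, 0, 0]},
  {"slide": [-0.034, 0.1, 0], "turn": [0, 0, 0]},
  {"slide": [-0.034, 0.1, 0], "turn": [0, 0, 0]},
  {"slide": [-0.034, 0.1, 0], "turn": [0, 0, 0]},
  {"slide": [-0.034, 0.1, 0], "turn": [0, 0, 0]},
  {"slide": [-0.03, 0.1, 0], "turn": [0, 0, 0]},
  {"slide": [-0.015, 0.07, 0], "turn": [0, 0, 0]},
  {"slide": [0, 0.02, 0], "turn": [0, 0, 0]},
  {"slide": [0, 0, 0], "turn": [0, 0, 0]},
  {"slide": [0, 0, 0], "turn": [0, 0, 0]},
])

```text
time_s: 16.37
position: [0.5099, 0.2348, 0.2567]
ee_rot: [-0.09, 0.996, -0.001, 0.0]
wrist_force: [-0.1, -0.7, -2.8]
opening: 0.0349
finger_force: 46.1
```

Run:
```python
from h import *
import cv2
s=env.read_state();print(s["position"],s["opening"],s["finger_force"],s["wrist_force"],s["moment"])
Rt,_=Rtool(.18,0.); rows([.510,.235,.108],Rt)
sc=imaging.snapshot("scene");tp=imaging.snapshot("top");w=imaging.snapshot("wrist")
f=lambda i,x,y,w,h:cv2.resize(i[y:y+h,x:x+w],(400,300),interpolation=cv2.INTER_CUBIC)
o=np.vstack([np.hstack([f(sc,330,120,160,120),f(sc,220,140,120,90)]),np.hstack([f(tp,110,150,120,90),cv2.resize(w,(400,300))])])
cv2.imwrite("pics/p5.png",o[:,:,::-1])
```

```text
[0.50986047 0.23476691 0.25673458] 0.03492657204263806 46.08352839946747 [-0.0725263  -0.69147851 -2.75403306] [-0.0244855  -0.01420323  0.00821756]
TURN total units [-0.0002  0.0001  0.0001] min rows 0.01179131656426254
SLIDE total units (after turn) [-0.0007  0.0008  0.5949] min rows 3.566782410557273
```

View pics/p5.png

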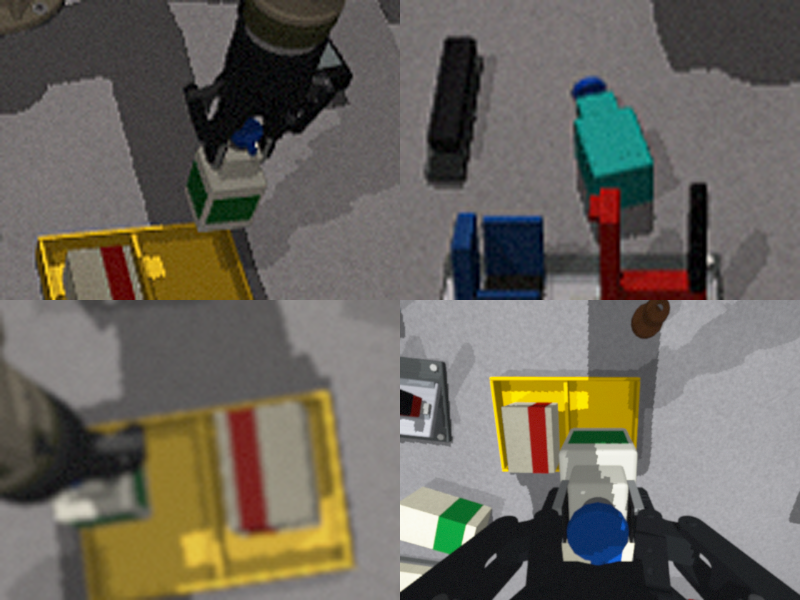

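The bottle is upright in the gripper above the empty half, and the jaw is still open. I'll lower it.

Request:
jog_arm([
  {"slide": [0, 0, 0.05], "turn": [0, 0, 0]},
  {"slide": [0, 0, 0.08], "turn": [0, 0, 0]},
  {"slide": [0, 0, 0.08], "turn": [0, 0, 0]},
  {"slide": [0, 0, 0.08], "turn": [0, 0, 0]},
  {"slide": [0, 0, 0.08], "turn": [0, 0, 0]},
  {"slide": [0, 0, 0.08], "turn": [0, 0, 0]},
  {"slide": [0, 0, 0.07], "turn": [0, 0, 0]},
  {"slide": [0, 0, 0.05], "turn": [0, 0, 0]},
  {"slide": [0, 0, 0.02], "turn": [0, 0, 0]},
  {"slide": [0, 0, 0], "turn": [0, 0, 0]},
])

```text
time_s: 17.35
position: [0.5098, 0.2339, 0.1087]
ee_rot: [-0.089, 0.996, -0.001, -0.0]
wrist_force: [0.1, -0.2, -3.1]
opening: 0.0349
finger_force: 46.0
```

Request:
jog_arm([
  {"slide": [0, 0, 0.006], "turn": [0, 0, 0]},
  {"slide": [0, 0, 0.006], "turn": [0, 0, 0]},
  {"slide": [0, 0, 0], "turn": [0, 0, 0]},
  {"slide": [0, 0, 0], "turn": [0, 0, 0]},
])

```text
time_s: 17.68
position: [0.5111, 0.2351, 0.1077]
ee_rot: [-0.09, 0.996, -0.0, 0.002]
wrist_force: [0.6, 0.1, -3.5]
opening: 0.035
finger_force: 46.0
```

Request:
jog_arm([
  {"slide": [0, 0, 0.006], "turn": [0, 0, 0]},
  {"slide": [0, 0, 0], "turn": [0, 0, 0]},
  {"slide": [0, 0, 0], "turn": [0, 0, 0]},
])

```text
time_s: 17.93
position: [0.5106, 0.2351, 0.1055]
ee_rot: [-0.09, 0.996, -0.0, 0.001]
wrist_force: [-0.6, 0.4, -3.3]
opening: 0.0354
finger_force: 46.0
```

Request:
jog_arm([
  {"slide": [0, 0, 0.006], "turn": [0, 0, 0]},
  {"slide": [0, 0, 0.004], "turn": [0, 0, 0]},
  {"slide": [0, 0, 0], "turn": [0, 0, 0]},
  {"slide": [0, 0, 0], "turn": [0, 0, 0]},
])

```text
time_s: 18.27
position: [0.5105, 0.235, 0.1027]
ee_rot: [-0.09, 0.996, -0.001, 0.001]
wrist_force: [-0.7, 0.3, -3.2]
opening: 0.0351
finger_force: 46.0
```

Request:
jog_arm([
  {"slide": [0, 0, 0.006], "turn": [0, 0, 0]},
  {"slide": [0, 0, 0], "turn": [0, 0, 0]},
  {"slide": [0, 0, 0], "turn": [0, 0, 0]},
])

```text
time_s: 18.52
position: [0.5108, 0.2352, 0.1023]
ee_rot: [-0.09, 0.996, -0.0, 0.001]
wrist_force: [-1.4, 0.1, 4.3]
opening: 0.0354
finger_force: 47.1
```

The bottle has touched down on the floor. I'll release it and retreat.

Request:
jog_arm([
  {"slide": [0, 0, 0], "turn": [0, 0, 0]},
  {"slide": [0, 0, 0], "turn": [0, 0, 0]},
  {"slide": [0, 0, 0], "turn": [0, 0, 0]},
  {"slide": [0, 0, 0], "turn": [0, 0, 0]},
  {"slide": [0, 0, 0], "turn": [0, 0, 0]},
  {"slide": [0, 0, 0], "turn": [0, 0, 0]},
  {"slide": [0, 0, 0], "turn": [0, 0, 0]},
  {"slide": [0, 0, 0], "turn": [0, 0, 0]},
], fingers=0)

```text
time_s: 19.18
position: [0.5106, 0.235, 0.1014]
ee_rot: [-0.09, 0.996, -0.0, 0.001]
wrist_force: [-0.3, 0.4, -0.5]
opening: 0.0857
finger_force: 0.0
```

Request:
jog_arm([
  {"slide": [0, 0, -0.04], "turn": [0, 0, 0]},
  {"slide": [0, 0, -0.08], "turn": [0, 0, 0]},
  {"slide": [0, 0, -0.08], "turn": [0, 0, 0]},
  {"slide": [0, 0, -0.08], "turn": [0, 0, 0]},
  {"slide": [0, 0, -0.08], "turn": [0, 0, 0]},
  {"slide": [0, 0, -0.08], "turn": [0, 0, 0]},
  {"slide": [0, 0, -0.08], "turn": [0, 0, 0]},
  {"slide": [0, 0, -0.04], "turn": [0, 0, 0]},
  {"slide": [0, 0, 0], "turn": [0, 0, 0]},
  {"slide": [0, 0, 0], "turn": [0, 0, 0]},
])

```text
time_s: 20.02
position: [0.5106, 0.2352, 0.2417]
ee_rot: [-0.09, 0.996, -0.0, 0.001]
wrist_force: [0.3, 0.7, -1.0]
opening: 0.0857
finger_force: 0.0
```

Run:
```python
from h import *
import cv2
s=env.read_state();print(s["position"],s["wrist_force"],s["opening"])
sc=imaging.snapshot("scene");w=imaging.snapshot("wrist")
f=lambda i,x,y,w,h:cv2.resize(i[y:y+h,x:x+w],(400,300),interpolation=cv2.INTER_CUBIC)
cv2.imwrite("pics/p6.png",np.hstack([f(sc,220,130,240,180),cv2.resize(w,(400,300))])[:,:,::-1])
```

```text
[0.51060951 0.23519377 0.24171628] [ 0.34780357  0.74596436 -1.04104877] 0.0857208677648335
```

View pics/p6.png

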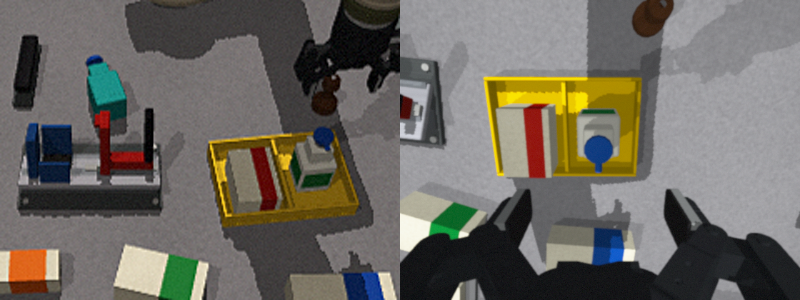

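The bottle stands upright near the middle of the empty half at (598,140), the jaw is open, and nothing else has moved.

```bash
python3 -c "
from cell import workorder
print(workorder.finish_job())"
```

```text
the job is handed in; nothing more can be done
None
```

I primed the bottle in the closed clamp (stop felt at about 26 N), slid the jaw open to its stop and left it open, set the bottle upright in the tray's empty half, and handed the job in at about 20 s; the hand-in returned no verdict.

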